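Turn the rinsed pot up on the stirrer and stand the stirring rod in it

TASK

The tall square pot has drained mouth-down on the rubber mat: turn it over and stand it mouth-up, wholly on the stirrer's square metal top plate. Never let it drop or topple on the way: keep hold of it until it rests. Then take the stirring rod out of the sloping holder and stand it in the pot, one end on the pot's floor. Leave the other ware where it stands.

Things in the scene. Friction and masses are not known exactly. Their poses are not given: they have to be found in the camera images.
- pot: tall white open pot of square section, 56 x 56 mm outside, 110 mm tall, walls 4 mm, floor 4 mm, rigid, about 0.14 kg, with a thin grey band round its closed base. Its sides are straight and flat, so it can lie on any side. Starts mouth-down on the mat, turned by up to 0.55 rad. Origin at the centre of the outside of its base; z from base to mouth, x and y square to its sides
- pot_mouth (a point): centre of the pot's mouth, 110 mm from its origin along the pot's z
- mat: flat dark grey rubber draining mat, 280 (x) x 200 (y) x 4 mm, fixed to the bench. It carries the pot and the round beaker, 150 to 200 mm apart along its x. Left or right of the middle of the bench, with the stirrer on the other side; the bench (height 0) between them, in front of the holder, is free. Origin under its centre
- stirrer: low cream laboratory stirrer, fixed: housing 210 (x) x 160 (y) x 50 mm with a square steel plate 150 x 150 x 10 mm on it, two small knobs at the front; origin at bench height under the centre of the plate
- plate (a point): centre of the upper face of the stirrer's square plate, 60 mm above the bench; z up, x and y along its sides
- holder: rod holder, fixed: grey foot 130 x 90 x 10 mm with a square white tube (outside 32 mm, inside 20 mm, 90 mm deep) that leans 0.61 rad (35 degrees) from vertical, its open top towards the holder's -x (the robot). Origin under the foot's centre; the centre of the tube's inner floor is at (30, 0, 30) mm and the centre of the tube's open top at about (-22, 0, 104) mm
- rod: round white stirring rod, 14 mm thick, 160 mm long, about 0.05 kg, standing loosely in the holder's tube and leaning with it; the upper 70 mm stick out along the tube's slope. It is drawn out along its own axis. Origin at the centre of its lower end; z along the rod to its upper end
- rod_top (a point): centre of the rod's upper end, 160 mm from its origin
- beaker: bystander: short round white beaker, 72 mm across, 78 mm tall, mouth-down on the mat; origin at the centre of its base, which is uppermost
- wide_jar: bystander: round jar with screw cap, 60 mm across, 75 mm tall; origin under its centre
- tall_bottle: bystander: round glass bottle with blue cap, 66 mm across, 170 mm tall; origin under its centre
- white_bottle: bystander: round white bottle, 64 mm across, 150 mm tall; origin under its centre
- red_cap_bottle: bystander: round glass bottle with red cap, 70 mm across, 160 mm tall; origin under its centre

How it is judged:
On the way, in this order (a step that is already met when the one before it is completed fails the run):
1. the pot stands mouth-up, wholly on the stirrer's plate, let go (x of pot in the frame of plate between -0.05 and 0.05 m and y of pot in the frame of plate between -0.05 and 0.05 m and z of pot in the frame of plate between -0.006 and 0.006 m and angle between pot's own z axis and vertical below 0.1 rad and contact force between pot and the fingers below 0.1 N and linear speed of pot below 0.02 m/s), for 0.2 s.
2. the rod stands in the pot, one end on its floor (x of pot in the frame of plate between -0.05 and 0.05 m and y of pot in the frame of plate between -0.05 and 0.05 m and z of pot in the frame of plate between -0.006 and 0.006 m and angle between pot's own z axis and vertical below 0.1 rad and ((x of rod in the frame of pot between -0.028 and 0.028 m and y of rod in the frame of pot between -0.028 and 0.028 m and z of rod in the frame of pot between -0.003 and 0.025 m) or (x of rod_top in the frame of pot between -0.028 and 0.028 m and y of rod_top in the frame of pot between -0.028 and 0.028 m and z of rod_top in the frame of pot between -0.003 and 0.025 m))), for 0.2 s.
At the end, for the whole second after the job is handed in: The pot stands upright (within 0.1 rad) and mouth-up on the stirrer's plate, its base centre within 50 mm of the plate's centre along both sides and within 6 mm of its height; one end of the rod is inside the pot, within 25 mm of the outside of its base; both are at rest (all of step 2 and linear speed of pot below 0.02 m/s and linear speed of rod below 0.03 m/s); the robot touches nothing.
It fails at once if the pot is dropped or falls over (moves at over 0.8 m/s with no finger on it, a free fall of about 30 mm) (contact force between pot and the fingers below 0.1 N and linear speed of pot above 0.8 m/s).
It fails at once if a bystander is moved more than 40 mm or tipped over (distance of any of beaker, wide_jar, tall_bottle, white_bottle, red_cap_bottle from where it was at the start of the episode above 0.04 m or angle between any of wide_jar, tall_bottle, white_bottle, red_cap_bottle's own z axis and vertical above 0.6 rad).
It also fails if it takes over 66 s, if anything falls off the work surface, if the arm or the gripper's body presses on something with over 40 N, if the wrist force passes 120 N, or if a joint passes its speed limit or range.

ROBOT

A 6-joint arm with a two-finger parallel gripper is mounted at the origin on the work surface. World frame = base frame: x ahead of the robot, y to its left, z up, the work surface at z = 0. Lengths are in m, angles in rad, forces in N, time in s.
With the tool pointing down it reaches from about 0.25 to 0.725 m from the base axis. Payload 4 kg.
Tool frame: the origin (TCP) lies on the centre line of the jaws, within the pads' length; the fingertips stand ahead of it and the grasp point (between the pads) lies 11 mm behind it (bot.tip_extent is the z of the fingertips in the tool frame, in m); z points along the fingers, y is the direction in which the jaws open and shut (so a half turn about z gives the same grasp; the last joint's range is limited). The gripper opens to 85 mm and grips with 20 to 120 N. Pads are 22 mm wide; open, the fingers measure 114 mm over their backs; the gripper's body (76 mm by 85 mm) begins 54 mm behind the grasp point. The pads swing forward as they close: fully open they stand 13 mm farther back than shut.
Start: joints at [1.287, 0.241, 0.005, 1.335, 0, 1.571], TCP at [0.14, 0.48, 0.216] pointing down, gripper open.
Joint ranges: [-2.72, 2.72], [-1.05, 1.87], [-1.09, 1.28], [-1.99, 2.15], [-1.42, 1.44], [-3.14, 3.14]. Speed limits (rad/s): [2.79, 2.79, 3.14, 3.14, 3.14, 3.14].

INTERFACE

Orientations are given as a unit quaternion [x, y, z, w].
In Python, from workcell import bot gives the robot as it stands.
- The arm moves only by the shell command python3 -m jog 'ROWS'. ROWS is JSON, a list that holds one entry, the list of rows, each a list of 7 numbers: the shift along the world's x, y, z in m, then the turn, a rotation vector about the world's x, y, z in degrees, then the closure in counts, from 0 (fully open) to 255 (shut). In form: [[[tx, ty, tz, ax, ay, az, fingers], ...]]. A call has 1 to 10 rows; each row is the pose to reach, as a shift and turn from the pose commanded when the call began; what a row does not reach only later rows make up. A row lasts 1/12 s, in which the tool goes at most 41.7 mm and 7.16 degrees, less where a joint would pass 70% of its speed; a pose out of reach is approached as far as the arm can. A call with a gripper value outside its range is refused whole. The fingers move at their own pace and stop on an object; the grip force is fixed at half the most. Time passes only in rows, so rows that repeat a pose let the fingers close. It gives the time, the measured TCP pose, the force and the opening at its end, in the units of the state.
- bot.get_obs(): the state, without advancing time (a new reading comes with each control period).
- bot.camera(name): name is "scene" or "top" or "wrist"; returns the picture (480x640x3 uint8, blue, green, red); there is no depth.
- bot.camera_model(name): a dict with "K" (3x3 intrinsics, pixels), "T" (4x4, takes a point from camera to world coordinates). Camera axes: x right, y down, z forward; pixel columns grow to the right and rows downward; lengths in m; the calibration is good to about 2 mm. A picture is of the moment at which its call begins: read the wrist's pose just before it. camera_model takes no time and is no camera call; for the wrist camera it gives the pose at the moment of the call.
- bot.job_done(): hands the job in, once; it reports no verdict.
The state is a dict: "clock": time; "joint_pos": joint angles; "joint_vel": joint speeds; "tau": joint torques, N m; "eef_pos": TCP position; "tool_rot": TCP orientation; "ft_force": force on the tool from outside, world axes, zero at the start; "ft_torque": the same for the moment, N m; "grip_width": finger opening in m.
Only numpy, scipy, OpenCV 4.12 (cv2) and the standard library are available. Lean on these libraries where they do the work, as an engineer would, in place of code of your own. Each camera call takes 0.05 s, during which the arm holds its last target. There are 200 camera calls.

## Working session

There is one attempt and no reset: what is moved stays moved. The work goes in short steps, Python scripts to look and compute and a shell command to move; the robot and the scene stay as the last step left them, time stands still between calls to the robot, and variables do not carry over. Pictures are saved under pics/ and viewed, about 8 in all and at most 12, crops included, and the job is handed in when it is done.

```bash
ls; mkdir -p pics
python3 - <<'E'
from workcell import bot
import cv2
print(bot.get_obs(), bot.tip_extent)
for n in("top","scene"):
    cv2.imwrite(f"pics/{n}0.png",bot.camera(n)); m=bot.camera_model(n); print(m["K"],m["T"])
E
```

```text
pics
{'clock': 0.0, 'joint_pos': array([ 1.28702175e+00,  2.41401806e-01,  3.71862458e-03,  1.33519469e+00,
       -1.96608665e-05,  1.57082662e+00]), 'joint_vel': array([-0.00117036, -0.00083983,  0.00026732,  0.00041703,  0.00086604,
        0.00068049]), 'tau': array([-1.37337778e-03, -3.72316325e+01,  2.52408886e+01,  1.68764050e-02,
        5.23605377e-05,  9.35322561e-06]), 'eef_pos': array([0.13981029, 0.479362  , 0.21471643]), 'tool_rot': array([ 1.41426593e-01,  9.89948198e-01, -1.03170652e-03, -1.37430224e-04]), 'ft_force': array([-0.46435398, -0.14859532, -0.30788544]), 'ft_torque': array([ 0.00994975, -0.02570259, -0.07548596]), 'grip_width': 0.08518369107301502} 0.008
[[469.26901457   0.         320.99072605]
 [  0.         469.26901457 242.13542701]
 [  0.           0.           1.        ]] [[-0.02457678 -0.98549541  0.16791301  0.45781062]
 [-0.99967598  0.0253405   0.00240678 -0.0020369 ]
 [-0.00662687 -0.16779945 -0.98579888  0.9244541 ]
 [ 0.          0.          0.          1.        ]]
[[528.33122505   0.         321.41074091]
 [  0.         528.33122505 246.68508494]
 [  0.           0.           1.        ]] [[ 0.65289258  0.50529213 -0.56427931  1.15801947]
 [ 0.75731184 -0.44971678  0.4735331  -0.46093887]
 [-0.01449332 -0.73650165 -0.67628046  0.78982397]
 [ 0.          0.          0.          1.        ]]
```

View pics/top0.png

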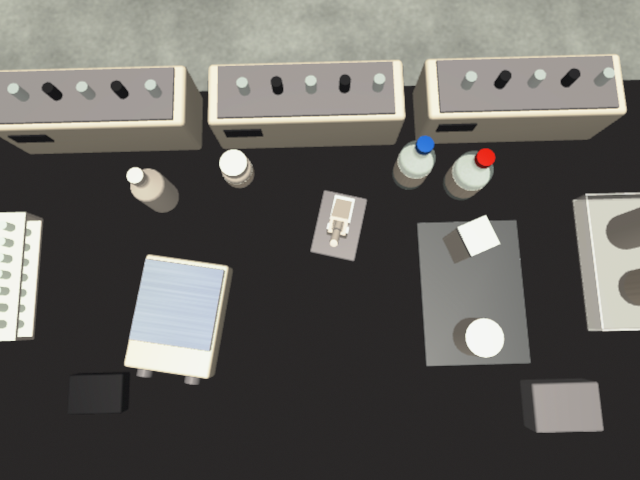

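View pics/scene0.png

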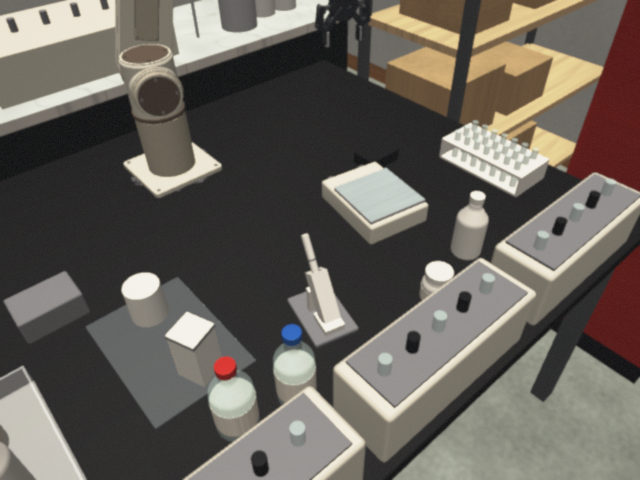

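The top view shows the mat on the right with the pot at (479,236) and the beaker at (485,338). The stirrer is on the left with its plate at (178,305), and the holder is at (340,225) with the rod top near (334,243). Next I'll measure the pot, plate, holder and rod.

```bash
cat > h.py <<'E'
import numpy as np, cv2
from workcell import bot
def ray(n,uv):
    m=bot.camera_model(n); K,T=np.array(m["K"]),np.array(m["T"])
    d=T[:3,:3]@np.linalg.inv(K)@np.array([uv[0],uv[1],1.]); return T[:3,3],d
def onz(n,uv,z):
    o,d=ray(n,uv); return o+d*(z-o[2])/d[2]
def proj(n,p):
    m=bot.camera_model(n); T=np.linalg.inv(m["T"]); q=np.array(m["K"])@(T[:3,:3]@np.array(p)+T[:3,3]); return q[:2]/q[2]
def two(a,b):
    (o1,d1),(o2,d2)=a,b; A=np.c_[d1,-d2]; s=np.linalg.lstsq(A,o2-o1,rcond=None)[0]
    p,q=o1+d1*s[0],o2+d2*s[1]; return (p+q)/2,np.linalg.norm(p-q)
E
python3 - <<'E'
from h import *
im=cv2.imread("pics/top0.png")
def comp(mask,seed,name,z):
    n,l,st,c=cv2.connectedComponentsWithStats(mask.astype(np.uint8),connectivity=4)
    k=l[seed[1],seed[0]]
    if k==0: print(name,"seed miss",im[seed[1],seed[0]]);return
    cs,_=cv2.findContours((l==k).astype(np.uint8),cv2.RETR_EXTERNAL,cv2.CHAIN_APPROX_NONE)
    r=cv2.minAreaRect(cs[0]); P=np.array([onz("top",p,z) for p in cv2.boxPoints(r)])
    e=P[1]-P[0];f=P[2]-P[1]
    print(name,st[k],"c",P.mean(0).round(4),"sides",np.linalg.norm(e).round(4),np.linalg.norm(f).round(4),"ang",np.degrees(np.arctan2(e[1],e[0])).round(1),np.degrees(np.arctan2(f[1],f[0])).round(1))
hsv=cv2.cvtColor(im,cv2.COLOR_BGR2HSV); V=hsv[...,2]; S=hsv[...,1]; b=im.astype(int)
comp(V>225,(479,236),"pot",.114); comp(V>225,(485,338),"beaker",.082)
comp((b[...,0]-b[...,2]>5)&(V>120),(178,305),"plate",.06)
print(im[235:240,320],im[305,178],im[230,435])
for t in ((320,240),): comp((V>70)&(V<190),t,"foot",.01)
c=im[180:270,295:385]; s=im[180:0:1] if 0 else None
sc=cv2.imread("pics/scene0.png")[225:345,270:370]
cv2.imwrite("pics/crop.png",np.hstack([cv2.resize(c,(400,400),interpolation=2),cv2.resize(sc,(334,400),interpolation=2)]))
E
```

```text
pot [458 216  42  40 997] c [ 0.6018 -0.2758  0.114 ] sides 0.0557 0.0577 ang -65.0 -158.2
beaker [ 466  319   38   39 1155] c [ 0.4234 -0.2828  0.082 ] sides 0.0653 0.0655 ang -91.4 174.9
plate [ 129  259   95   92 6563] c [0.4978 0.2686 0.06  ] sides 0.1512 0.1533 ang -7.8 -101.4
[[169 174 181]
 [169 174 181]
 [169 174 181]
 [169 174 181]
 [170 175 182]] [223 213 202] [128 131 131]
foot [ 310  190   57   72 2091] c [ 0.6478 -0.0352  0.01  ] sides 0.1313 0.0924 ang -13.1 -104.0
```

View pics/crop.png

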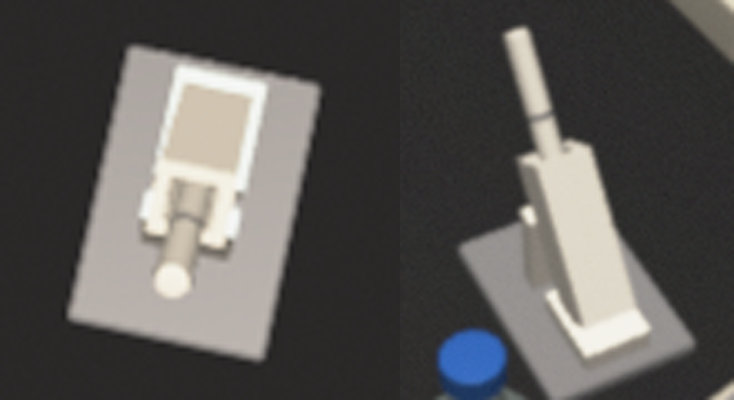

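The crop shows the rod top at top-view pixel (333.7,243.2) and scene-view pixel (305,235). I'll triangulate the rod and locate the bottles, since the pot grasp will be made from the side.

Run:
```python
from h import *
p,g=two(ray("top",(333.7,243.2)),ray("scene",(305,234.9))); print("rodtop",p.round(4),g.round(4))
yaw=np.radians(-13.5); c,s=np.cos(yaw),np.sin(yaw); F=np.array([.6478,-.0352])
for q in((-62,161),(-22,104),(30,30)): print("holder pt",np.r_[F+np.array([c,s])*q[0]/1e3,q[1]/1e3].round(4))
for n,t,sc,z in(("blue",(425,145),(291.5,331),.17),("red",(485,158),(226,366),.16)):
    print(n,onz("top",t,z).round(3),two(ray("top",t),ray("scene",sc))[0].round(3))
im=cv2.imread("pics/top0.png"); b=im.astype(int); V=im.max(2)
for nm,m,seed,z in(("pot",V>225,(479,236),.114),("plate",(b[...,0]-b[...,2]>5)&(V>120),(178,305),.06),("foot",(V>70),(320,240),.01)):
    l=cv2.connectedComponents(m.astype(np.uint8),connectivity=4)[1]; k=(l==l[seed[1],seed[0]]).astype(np.uint8)
    cs=max(cv2.findContours(k,0,1)[0],key=len)
    W=np.array([onz("top",q[0],z)[:2] for q in cs],np.float32)*1000
    r=cv2.minAreaRect(W); print(nm,np.round(r[0],1),np.round(r[1],1),round(r[2],1))
# pot side check in scene: project top corners
for a in range(4):
    t=np.radians(23.5+45+90*a); print(proj("scene",[.6018+.0396*np.cos(t),-.2758+.0396*np.sin(t),.114]).round(1))
```

```text
rodtop [ 0.5865 -0.0206  0.1577] 0.0014
holder pt [ 0.5875 -0.0207  0.161 ]
holder pt [ 0.6264 -0.0301  0.104 ]
holder pt [ 0.677  -0.0422  0.03  ]
blue [ 0.748 -0.18   0.17 ] [ 0.749 -0.18   0.168]
red [ 0.726 -0.283  0.16 ] [ 0.728 -0.284  0.155]
pot [ 601.4 -275.9] [55.7 55.5] 21.8
plate [497.3 267.7] [149.  147.2] 80.4
foot [647.8 -35.4] [ 91. 131.] 76.2
[214.4 322.3]
[186.6 311.2]
[165.6 335.4]
[194.2 347.5]
```

```bash
cat >> h.py <<'E'
from scipy.spatial.transform import Rotation as R
def hor(h,flip=False,pitch=0):  # tool z at heading h deg, pitched down by pitch deg, y horizontal to the left (right if flip)
    a,p=np.radians([h,pitch]); z=np.array([np.cos(a)*np.cos(p),np.sin(a)*np.cos(p),-np.sin(p)]); y=np.array([-np.sin(a),np.cos(a),0])*(-1 if flip else 1)
    return R.from_matrix(np.c_[np.cross(y,z),y,z])
def go(p,Rt,p0=None,R0=None):
    o=bot.get_obs(); p0=o["eef_pos"] if p0 is None else p0; R0=R.from_quat(o["tool_rot"]) if R0 is None else R0
    v=(Rt*R0.inv()).as_rotvec(degrees=True); print("shift",(np.array(p)-p0).round(4),"turn",v.round(2),"|",np.linalg.norm(v).round(1))
    return np.array(p),Rt
def st():
    o=bot.get_obs(); print("t",round(o["clock"],2),"q",o["joint_pos"].round(3),"p",o["eef_pos"].round(4),"F",o["ft_force"].round(1),"w",round(o["grip_width"],4)); Z=R.from_quat(o["tool_rot"]).as_matrix(); print("x",Z[:,0].round(3),"y",Z[:,1].round(3),"z",Z[:,2].round(3))
E
python3 - <<'E'
from h import *
a=go([.33,.25,.3],hor(30,pitch=60)); b=go([.42,0,.28],hor(0,pitch=20),*a); c=go([.45,-.06,.22],hor(-40),*b); go([.554,-.162,.15],hor(-67.5),*c)
E
```

```text
shift [ 0.1902 -0.2294  0.0852] turn [  3.79 -30.58  45.2 ] | 54.7
shift [ 0.09 -0.25 -0.02] turn [ 10.47 -39.07 -28.76] | 49.6
shift [ 0.03 -0.06 -0.06] turn [ -6.98 -19.18 -39.59] | 44.5
shift [ 0.104 -0.102 -0.07 ] turn [  0.    0.  -27.5] | 27.5
```

```bash
r='[0.19,-0.23,0.085,3.8,-30.6,45.2,0]'; python3 -m jog '[[[0.19,-0.23,0.085,3.8,-30.6,45.2,0],[0.19,-0.23,0.085,3.8,-30.6,45.2,0],[0.19,-0.23,0.085,3.8,-30.6,45.2,0],[0.19,-0.23,0.085,3.8,-30.6,45.2,0],[0.19,-0.23,0.085,3.8,-30.6,45.2,0],[0.19,-0.23,0.085,3.8,-30.6,45.2,0],[0.19,-0.23,0.085,3.8,-30.6,45.2,0],[0.19,-0.23,0.085,3.8,-30.6,45.2,0],[0.19,-0.23,0.085,3.8,-30.6,45.2,0]]]'; python3 -m jog '[[[0.09,-0.25,-0.02,10.5,-39.1,-28.8,0],[0.09,-0.25,-0.02,10.5,-39.1,-28.8,0],[0.09,-0.25,-0.02,10.5,-39.1,-28.8,0],[0.09,-0.25,-0.02,10.5,-39.1,-28.8,0],[0.09,-0.25,-0.02,10.5,-39.1,-28.8,0],[0.09,-0.25,-0.02,10.5,-39.1,-28.8,0],[0.09,-0.25,-0.02,10.5,-39.1,-28.8,0],[0.09,-0.25,-0.02,10.5,-39.1,-28.8,0],[0.09,-0.25,-0.02,10.5,-39.1,-28.8,0]]]'
python3 -c "
from h import *
st(); c=go([.45,-.06,.22],hor(-40)); go([.554,-.162,.15],hor(-67.5),*c)"
```

```text
clock: 0.85
eef_pos: [0.331, 0.2466, 0.3014]
tool_rot: [-0.25, 0.933, 0.067, 0.252]
ft_force: [-0.2, -0.0, 0.1]
grip_width: 0.0853
clock: 1.6
eef_pos: [0.4252, -0.0012, 0.3191]
tool_rot: [0.001, 0.831, 0.0, 0.556]
ft_force: [-0.3, 0.2, 0.1]
grip_width: 0.0859
t 1.6 q [-7.000e-03 -7.480e-01 -1.087e+00  5.200e-02  6.000e-03 -1.000e-03] p [ 0.4252 -0.0012  0.3191] F [-0.3  0.2  0.1] w 0.0859
x [-0.381  0.002 -0.924] y [0.001 1.    0.001] z [ 0.924 -0.001 -0.381]
shift [ 0.0248 -0.0588 -0.0991] turn [ -7.91 -21.47 -39.41] | 45.6
shift [ 0.104 -0.102 -0.07 ] turn [  0.    0.  -27.5] | 27.5
```

```bash
python3 -m jog '[[[0.04,-0.06,-0.1,-7.9,-21.5,-39.4,0],[0.04,-0.06,-0.1,-7.9,-21.5,-39.4,0],[0.04,-0.06,-0.1,-7.9,-21.5,-39.4,0],[0.04,-0.06,-0.1,-7.9,-21.5,-39.4,0],[0.04,-0.06,-0.1,-7.9,-21.5,-39.4,0],[0.04,-0.06,-0.1,-7.9,-21.5,-39.4,0],[0.04,-0.06,-0.1,-7.9,-21.5,-39.4,0],[0.04,-0.06,-0.1,-7.9,-21.5,-39.4,0]]]'
python3 -c "
from h import *
st(); c=go([.554,-.162,.15],hor(-67.5))"
```

```text
clock: 2.27
eef_pos: [0.4968, -0.0083, 0.2563]
tool_rot: [0.238, 0.706, -0.231, 0.625]
ft_force: [1.6, 0.9, 0.6]
grip_width: 0.0851
t 2.27 q [ 0.653  0.27  -1.085 -0.911 -1.308  0.402] p [ 0.4968 -0.0083  0.2563] F [1.6 0.9 0.6] w 0.0851
x [-0.105  0.048 -0.993] y [ 0.626  0.779 -0.029] z [ 0.773 -0.625 -0.112]
shift [ 0.0572 -0.1537 -0.1063] turn [ -4.19  -5.23 -28.62] | 29.4
```

```bash
python3 -m jog '[[[0.06,-0.15,-0.03,-4.2,-5.2,-28.6,0],[0.09,-0.22,-0.03,-4.2,-5.2,-28.6,0],[0.11,-0.277,-0.036,-4.2,-5.2,-28.6,0],[0.11,-0.277,-0.036,-4.2,-5.2,-28.6,0],[0.11,-0.277,-0.036,-4.2,-5.2,-28.6,0],[0.11,-0.277,-0.036,-4.2,-5.2,-28.6,0],[0.11,-0.277,-0.036,-4.2,-5.2,-28.6,0],[0.11,-0.277,-0.036,-4.2,-5.2,-28.6,0],[0.11,-0.277,-0.036,-4.2,-5.2,-28.6,0],[0.11,-0.277,-0.036,-4.2,-5.2,-28.6,0]]]'
python3 - <<'E'
from h import *
st(); c=go([.605,-.285,.2],hor(-67.5)); cv2.imwrite("pics/w1.png",bot.camera("scene"))
E
```

```text
clock: 3.1
eef_pos: [0.6074, -0.288, 0.221]
tool_rot: [0.394, 0.588, -0.393, 0.587]
ft_force: [-0.2, 0.3, -0.1]
grip_width: 0.0855
t 3.1 q [ 0.015  0.725 -0.72  -1.438 -1.195  0.007] p [ 0.6074 -0.288   0.221 ] F [-0.2  0.3 -0.1] w 0.0855
x [-0.001  0.003 -1.   ] y [0.925 0.381 0.   ] z [ 0.381 -0.925 -0.003]
shift [-0.0024  0.003  -0.021 ] turn [-0.15 -0.05  0.11] | 0.2
```

View pics/w1.png

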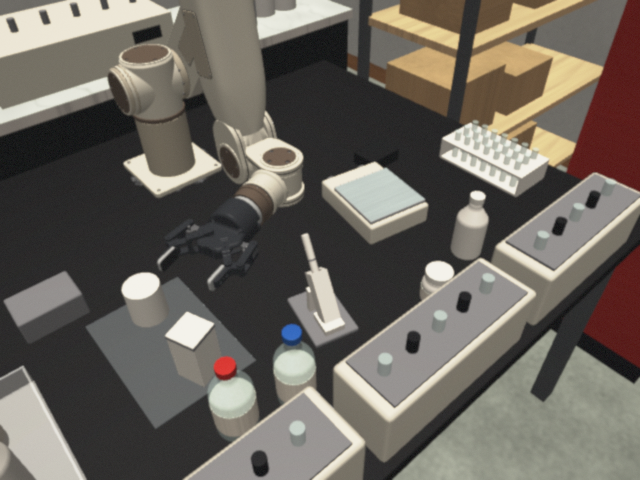

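The scene view shows the gripper level at z=0.22, above and in line with the pot. The wrist cylinder spans rows 150 to 203 near column 280. I'll check how far the wrist hangs below the tool axis before going lower.

Run:
```python
from h import *
z=np.array([.381,-.925,0]); p=np.array([.6074,-.288,.221])
for d in (.28,.32):
  for dz in (-.08,-.06,-.045,0,.045,.06): print(d,dz,proj("scene",p-d*z+[0,0,dz]).round(0))
im=cv2.imread("pics/w1.png"); cv2.imwrite("pics/w1c.png",cv2.resize(im[110:290,140:320],(720,720),interpolation=2)[:600])
```

```text
0.28 -0.08 [273. 221.]
0.28 -0.06 [272. 213.]
0.28 -0.045 [272. 207.]
0.28 0 [270. 188.]
0.28 0.045 [268. 167.]
0.28 0.06 [267. 160.]
0.32 -0.08 [284. 210.]
0.32 -0.06 [283. 202.]
0.32 -0.045 [282. 195.]
0.32 0 [281. 176.]
0.32 0.045 [279. 156.]
0.32 0.06 [279. 148.]
```

View pics/w1c.png

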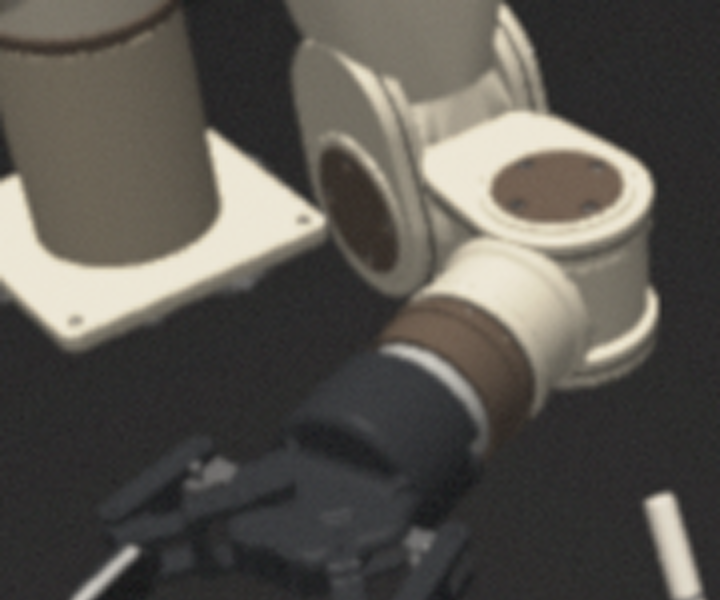

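```bash
python3 -m jog '[[[-0.002,0.003,-0.04,0,0,0,0],[-0.002,0.003,-0.07,0,0,0,0],[-0.002,0.003,-0.1,0,0,0,0],[-0.002,0.003,-0.12,0,0,0,0],[-0.002,0.003,-0.13,0,0,0,0],[-0.002,0.003,-0.14,0,0,0,0],[-0.002,0.003,-0.14,0,0,0,0]]]' ; python3 -m jog '[[[0,0,-0.006,0,0,0,0],[0,0,-0.012,0,0,0,0],[0,0,-0.015,0,0,0,0],[0,0,-0.015,0,0,0,0]]]'
python3 - <<'E'
from h import *
st(); i=np.hstack([bot.camera("scene")[150:400,60:320],bot.camera("top")[150:400,360:560]]); cv2.imwrite("pics/w2.png",cv2.resize(i,None,fx=1.7,fy=1.7,interpolation=2))
E
```

```text
clock: 3.73
eef_pos: [0.6051, -0.2849, 0.0803]
tool_rot: [0.394, 0.588, -0.393, 0.587]
ft_force: [0.2, -0.2, -0.3]
grip_width: 0.0854
clock: 4.07
eef_pos: [0.6046, -0.2872, 0.0672]
tool_rot: [0.396, 0.586, -0.393, 0.587]
ft_force: [-0.4, -0.0, -0.0]
grip_width: 0.0854
t 4.07 q [ 0.017  1.122 -0.627 -1.746 -1.201  0.007] p [ 0.6046 -0.2872  0.0672] F [-0.4 -0.  -0. ] w 0.0854
x [ 0.003  0.003 -1.   ] y [0.926 0.377 0.004] z [ 0.377 -0.926 -0.001]
```

View pics/w2.png

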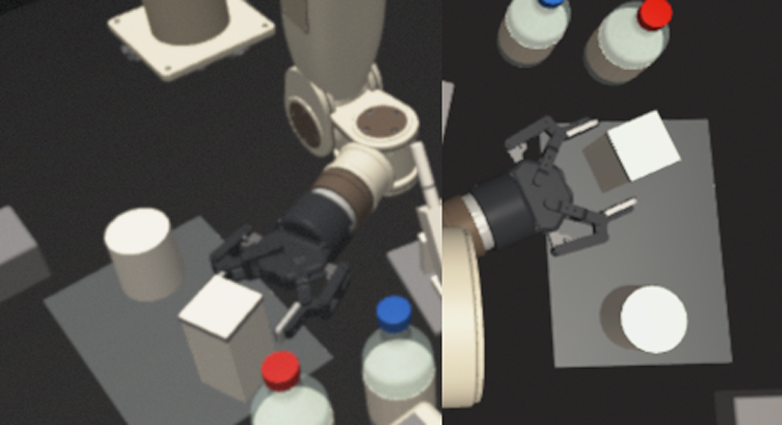

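The fingers look level and straddle the pot's width, but the tips seem to stand short of its centre. I'll compare them with projected points.

Run:
```python
from h import *
f=lambda u,v:((u-442)/1.7+360,v/1.7+150)
o=bot.get_obs(); print("tcp px",proj("top",o["eef_pos"]))
a,b=[onz("top",f(*t),.067) for t in((600,124),(634,201))]; print(a,b,(a+b)/2,np.linalg.norm(a-b))
y=np.array([.926,.377]);z=np.array([.377,-.926]); P=np.array([.6015,-.276])
for t in((a+b)/2,o["eef_pos"]): print("rel pot: along",(t[:2]-P)@z,"across",(t[:2]-P)@y)
```

```text
tcp px [476.26547722 237.76937623]
[ 0.6338054  -0.24658083  0.067     ] [ 0.54821254 -0.27706929  0.067     ] [ 0.59100897 -0.26182506  0.067     ] 0.09086078676267464
rel pot: along -0.017081109317277965 across -0.004370742542573398
rel pot: along 0.011771575658717868 across -0.0014886456966202945
```

```bash
python3 -m jog '[[[0.004,-0.006,-0.001,0,0,0,0],[0.007,-0.012,-0.001,0,0,0,0],[0.007,-0.012,-0.001,0,0,0,0],[0.007,-0.012,-0.001,0,0,0,60],[0.007,-0.012,-0.001,0,0,0,60],[0.007,-0.012,-0.001,0,0,0,100],[0.007,-0.012,-0.001,0,0,0,160],[0.007,-0.012,-0.001,0,0,0,160],[0.007,-0.012,-0.001,0,0,0,160]]]'
python3 -m jog '[[[0,0,0,0,0,0,255],[0,0,0,0,0,0,255],[0,0,0,0,0,0,255],[0,0,0,0,0,0,255]]]'
python3 -m jog '[[[0,0,0.01,0,0,0,255],[0,0,0.02,0,0,0,255],[0,0,0.03,0,0,0,255],[0,0,0.03,0,0,0,255]]]'
python3 - <<'E'
from h import *
st(); i=np.hstack([bot.camera("scene")[150:400,60:320],bot.camera("top")[150:400,360:560]]); cv2.imwrite("pics/w3.png",cv2.resize(i,None,fx=1.7,fy=1.7,interpolation=2))
E
```

```text
clock: 4.92
eef_pos: [0.6114, -0.2994, 0.0663]
tool_rot: [0.396, 0.586, -0.393, 0.587]
ft_force: [-1.0, -1.8, 0.3]
grip_width: 0.0552
clock: 5.25
eef_pos: [0.6114, -0.2994, 0.0663]
tool_rot: [0.396, 0.586, -0.393, 0.587]
ft_force: [-1.6, -2.1, 0.9]
grip_width: 0.0552
clock: 5.58
eef_pos: [0.612, -0.2992, 0.0988]
tool_rot: [0.396, 0.586, -0.392, 0.588]
ft_force: [-0.5, 0.3, -1.0]
grip_width: 0.0552
t 5.58 q [-0.007  1.044 -0.641 -1.684 -1.176  0.007] p [ 0.612  -0.2992  0.0988] F [-0.5  0.3 -1. ] w 0.0552
x [ 0.006  0.003 -1.   ] y [0.926 0.378 0.007] z [ 0.378 -0.926 -0.   ]
```

View pics/w3.png

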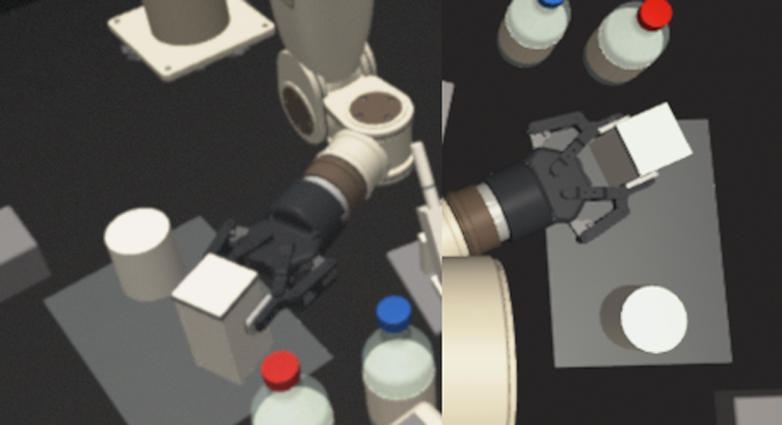

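The pot is gripped (opening 55 mm) and lifted straight. Before carrying it over, I'll fit a small kinematic model to the recorded poses, so I can pick a heading at the plate that stays within the joint ranges.

```bash
cat > fit.py <<'E'
from h import *
from scipy.optimize import least_squares
D=[([1.287,.2414,.0037,1.335,0],[.1398,.4794,.2147]),([-.007,-.748,-1.087,.052,.006],[.4252,-.0012,.3191]),([.653,.27,-1.085,-.911,-1.308],[.4968,-.0083,.2563]),
([.015,.725,-.72,-1.438,-1.195],[.6074,-.288,.221]),([.017,1.122,-.627,-1.746,-1.201],[.6046,-.2872,.0672]),([-.007,1.044,-.641,-1.684,-1.176],[.612,-.2992,.0988])]
def fk(q,x):
    h,L1,L2,c,d,e=x; f=q[1]-q[2]+c; s=q[1]-q[2]+q[3]
    r=e+L1*np.sin(q[1])+L2*np.cos(f)+d*np.cos(s)*np.cos(q[4]); t=d*np.sin(q[4]); z=h+L1*np.cos(q[1])-L2*np.sin(f)-d*np.sin(s)*np.cos(q[4])
    return np.array([r*np.cos(q[0])-t*np.sin(q[0]),r*np.sin(q[0])+t*np.cos(q[0]),z])
s=least_squares(lambda x:np.concatenate([fk(q,x)-p for q,p in D]),[.2,.4,.4,0,.3,0]); X=s.x
lo=[-2.72,-1.05,-1.09,-1.99,-1.42]; hi=[2.72,1.87,1.28,2.15,1.44]
def ik(p,z):
    w=np.array(p)-X[4]*np.array(z); q1=np.arctan2(w[1],w[0]); best=None
    for g in(-.5,.5,1):
        r=least_squares(lambda u:[X[5]+X[1]*np.sin(u[0])+X[2]*np.cos(u[0]-u[1]+X[3])-np.hypot(*w[:2]),X[0]+X[1]*np.cos(u[0])-X[2]*np.sin(u[0]-u[1]+X[3])-w[2]],[1,g])
        q2,q3=r.x
        if best is None or (r.cost<1e-8 and abs(q3)<abs(best[2])): 
            zl=[z[0]*np.cos(q1)+z[1]*np.sin(q1),-z[0]*np.sin(q1)+z[1]*np.cos(q1),z[2]]; q5=np.arcsin(zl[1]); pit=np.arctan2(-zl[2],zl[0])
            best=np.array([q1,q2,q3,pit-q2+q3,q5,r.cost])
    ok=all(l<=v<=u for l,v,u in zip(lo,best,hi)) and best[5]<1e-7
    return best.round(2),ok
if __name__=="__main__":
    print(X.round(4),np.abs(s.fun).max().round(4))
    for hd in range(-60,100,15):
        z=hor(hd).as_matrix()[:,2]; 
        print(hd,[ik(np.array([.497,.268,zz])+.026*z,z) for zz in(.11,.25)])
E
python3 fit.py
```

```text
[ 0.1773  0.4052  0.283  -0.167   0.3229  0.1207] 0.0185
-60 [(array([ 0.98,  1.12, -0.08,  1.94, -1.11,  0.  ]), np.True_), (array([ 0.98,  0.85, -0.08,  2.22, -1.11,  0.  ]), False)]
-45 [(array([ 1.03,  1.05, -0.38, -4.57, -1.33,  0.  ]), False), (array([ 1.03,  0.73, -0.38, -4.25, -1.33,  0.  ]), False)]
-30 [(array([ 1.05,  1.01, -0.67, -4.82, -1.57,  0.  ]), False), (array([ 1.05,  0.63, -0.66, -4.43, -1.57,  0.  ]), False)]
-15 [(array([ 1.02,  1.03, -0.94, -1.97, -1.29,  0.  ]), np.True_), (array([ 1.02,  0.55, -0.93, -1.48, -1.29,  0.  ]), np.True_)]
0 [(array([ 0.93,  1.14, -1.18, -2.31, -0.93,  0.  ]), False), (array([ 0.93,  0.5 , -1.17, -1.67, -0.93,  0.  ]), False)]
15 [(array([ 0.74,  1.33, -1.36, -2.69, -0.48,  0.  ]), False), (array([ 0.74,  0.51, -1.35, -1.86, -0.48,  0.  ]), False)]
30 [(array([ 0.46,  1.43, -1.42, -2.85,  0.06,  0.  ]), False), (array([ 0.46,  0.53, -1.41, -1.94,  0.06,  0.  ]), False)]
45 [(array([ 0.2 ,  1.28, -1.33, -2.61,  0.59,  0.  ]), False), (array([ 0.2 ,  0.5 , -1.32, -1.82,  0.59,  0.  ]), False)]
60 [(array([ 0.03,  1.11, -1.13, -2.23,  1.02,  0.  ]), False), (array([ 0.03,  0.51, -1.12, -1.63,  1.02,  0.  ]), False)]
75 [(array([-0.04,  1.02, -0.88, -1.9 ,  1.35,  0.  ]), np.True_), (array([-0.04,  0.56, -0.87, -1.44,  1.35,  0.  ]), np.True_)]
90 [(array([-0.06,  1.02, -0.61, -4.76,  1.51,  0.  ]), False), (array([-0.06,  0.65, -0.6 , -4.39,  1.51,  0.  ]), False)]
```

```bash
python3 - <<'E'
s=open("fit.py").read()
s=s.replace("h,L1,L2,c,d,e=x","h,L1,L2,c,d,e,m=x").replace("d*np.cos(s)*np.cos(q[4]); t","(m+d*np.cos(q[4]))*np.cos(s); t").replace("d*np.sin(s)*np.cos(q[4])\n","(m+d*np.cos(q[4]))*np.sin(s)\n").replace(".3,0])",".3,0,.08])")
a=s.index("def ik"); b=s.index("if __name__")
s=s[:a]+'''def ik(p,z,g=(0,1,-.6,-1.7,1.2)):
    def zt(q): s=q[1]-q[2]+q[3]; c=np.cos(q[4]); v=[np.cos(s)*c,np.sin(q[4]),-np.sin(s)*c]; return np.array([v[0]*np.cos(q[0])-v[1]*np.sin(q[0]),v[0]*np.sin(q[0])+v[1]*np.cos(q[0]),v[2]])
    r=least_squares(lambda q:np.r_[(fk(q,X)-p)*3,zt(q)-z],g,bounds=(lo,hi)); return r.x.round(2),round(float(np.sqrt(2*r.cost)),4)
if __name__=="__main__":
    print(X.round(4),np.abs(s.fun).max().round(4))
    for off in((0,0),(.02,.01),(.03,.02)):
      for hd in (-30,-15,0,45,60,70,80,90):
        z=hor(hd).as_matrix()[:,2]
        print(off,hd,[ik(np.array([.497+off[0],.268+off[1],zz])+.026*z,z,(0,1,-.6,-1.7,1.2 if hd>20 else -1.2)) for zz in(.11,.25)])
'''
open("fit.py","w").write(s)
E
python3 fit.py
```

```text
[ 2.406e-01  4.935e-01  3.916e-01 -2.030e-02  3.193e-01 -1.000e-04
  1.014e-01] 0.0003
(0, 0) -30 [(array([ 0.99,  1.03, -0.75, -1.78, -1.42]), 0.1133), (array([ 0.99,  0.64, -0.81, -1.45, -1.42]), 0.1133)]
(0, 0) -15 [(array([ 1.01,  1.06, -0.86, -1.92, -1.28]), 0.0), (array([ 1.01,  0.62, -0.93, -1.55, -1.28]), 0.0)]
(0, 0) 0 [(array([ 0.93,  1.05, -1.02, -1.99, -0.95]), 0.0568), (array([ 0.93,  0.63, -1.09, -1.72, -0.93]), 0.0123)]
(0, 0) 45 [(array([ 0.16,  1.01, -1.09, -1.99,  0.66]), 0.1243), (array([ 0.15,  0.6 , -1.09, -1.68,  0.69]), 0.1194)]
(0, 0) 60 [(array([ 0.03,  1.06, -0.99, -1.99,  1.03]), 0.0378), (array([ 0.04,  0.63, -1.07, -1.7 ,  1.01]), 0.0)]
(0, 0) 70 [(array([-0.02,  1.07, -0.88, -1.95,  1.24]), 0.0), (array([-0.02,  0.62, -0.95, -1.57,  1.24]), 0.0)]
(0, 0) 80 [(array([-0.05,  1.03, -0.76, -1.79,  1.44]), 0.0023), (array([-0.05,  0.63, -0.82, -1.46,  1.44]), 0.0023)]
(0, 0) 90 [(array([ 0.01,  1.03, -0.73, -1.76,  1.44]), 0.1463), (array([ 0.01,  0.64, -0.79, -1.43,  1.44]), 0.1463)]
(0.02, 0.01) -30 [(array([ 0.98,  1.02, -0.69, -1.71, -1.42]), 0.095), (arr
[... 1175 characters left out ...]
  1.07, -0.94, -1.99, -0.9 ]), 0.0178), (array([ 0.89,  0.62, -1.02, -1.64, -0.89]), 0.0)]
(0.03, 0.02) 45 [(array([ 0.23,  1.03, -1.03, -1.99,  0.58]), 0.0792), (array([ 0.23,  0.63, -1.09, -1.72,  0.57]), 0.0326)]
(0.03, 0.02) 60 [(array([ 0.09,  1.08, -0.91, -1.99,  0.96]), 0.0044), (array([ 0.09,  0.62, -0.99, -1.61,  0.96]), 0.0)]
(0.03, 0.02) 70 [(array([ 0.03,  1.05, -0.81, -1.85,  1.19]), 0.0), (array([ 0.03,  0.63, -0.87, -1.5 ,  1.19]), 0.0)]
(0.03, 0.02) 80 [(array([-0.  ,  1.02, -0.69, -1.71,  1.4 ]), 0.0), (array([-0.  ,  0.65, -0.75, -1.39,  1.4 ]), 0.0)]
(0.03, 0.02) 90 [(array([ 0.03,  1.02, -0.64, -1.66,  1.44]), 0.1149), (array([ 0.03,  0.66, -0.7 , -1.35,  1.44]), 0.1149)]
```

The fit is good to 0.3 mm. The plan is to lift, roll the pot 179° about the tool axis, swing high over the holder, and place it at heading 72°.

```bash
python3 -m jog '[[[0,0,0.035,0,0,0,255],[0,0,0.07,0,0,0,255],[0,0,0.105,0,0,0,255],[0,0,0.14,0,0,0,255],[0,0,0.175,0,0,0,255],[0,0,0.2,0,0,0,255],[0,0,0.22,0,0,0,255],[0,0,0.23,0,0,0,255],[0,0,0.23,0,0,0,255]]]'
python3 -m jog '[[[0,0,0,-2.3,5.5,0,255],[0,0,0,-4.5,11,0,255],[0,0,0,-6.8,16.6,0,255],[0,0,0,-9,22.1,0,255],[0,0,0,-11.3,27.6,0,255],[0,0,0,-13.5,33.2,0,255],[0,0,0,-15.8,38.7,0,255],[0,0,0,-18,44.2,0,255],[0,0,0,-20.3,49.8,0,255],[0,0,0,-22.6,55.3,0,255]]]'
python3 -c "
from h import *
st()"
```

```text
clock: 6.43
eef_pos: [0.6116, -0.2993, 0.3298]
tool_rot: [0.397, 0.585, -0.392, 0.589]
ft_force: [-0.5, 0.0, -1.9]
grip_width: 0.0551
clock: 7.27
eef_pos: [0.6112, -0.2993, 0.3241]
tool_rot: [0.048, 0.706, -0.635, 0.31]
ft_force: [-0.3, -0.7, -1.2]
grip_width: 0.0552
t 7.27 q [-0.007  0.473 -0.684 -1.154 -1.177 -1.045] p [ 0.6112 -0.2993  0.3241] F [-0.3 -0.7 -1.2] w 0.0552
x [-0.803 -0.326 -0.499] y [ 0.462  0.189 -0.866] z [ 0.377 -0.926 -0.001]
```

```bash
python3 -m jog '[[[0,0,0,-2.3,5.5,0,255],[0,0,0,-4.5,11,0,255],[0,0,0,-6.8,16.6,0,255],[0,0,0,-9,22.1,0,255],[0,0,0,-11.3,27.6,0,255],[0,0,0,-13.5,33.2,0,255],[0,0,0,-15.8,38.7,0,255],[0,0,0,-18,44.2,0,255],[0,0,0,-20.3,49.8,0,255],[0,0,0,-22.6,55.3,0,255]]]'
python3 -m jog '[[[0,0,0,-2.3,5.5,0,255],[0,0,0,-4.5,11,0,255],[0,0,0,-6.8,16.6,0,255],[0,0,0,-9,22.1,0,255],[0,0,0,-11.3,27.6,0,255],[0,0,0,-13.5,33.2,0,255],[0,0,0,-15.8,38.7,0,255],[0,0,0,-18,44.2,0,255],[0,0,0,-20.3,49.8,0,255],[0,0,0,-22.6,55.3,0,255]]]'
python3 - <<'E'
from h import *
import fit
st()
a=None
w=np.array([.45,0]);
cur=()
for hd in(-35,10,45,72):
    z=hor(hd).as_matrix()[:,2]; p=np.r_[w+.32*z[:2],.32] if hd<72 else np.array([.517,.278,.3])+.026*z
    print(hd,p.round(3),fit.ik(p,z,(0,.5,-.7,-1.2,-.5 if hd<0 else .5))); cur=go(p,hor(hd,True),*cur)
E
```

```text
clock: 8.1
eef_pos: [0.6112, -0.2993, 0.324]
tool_rot: [0.31, -0.636, 0.706, 0.047]
ft_force: [-0.7, -0.8, -2.0]
grip_width: 0.055
clock: 8.93
eef_pos: [0.6112, -0.2993, 0.3241]
tool_rot: [0.586, -0.396, 0.589, 0.391]
ft_force: [-0.1, -0.3, -1.4]
grip_width: 0.055
t 8.93 q [-0.008  0.474 -0.687 -1.16  -1.173 -3.133] p [ 0.6112 -0.2993  0.3241] F [-0.1 -0.3 -1.4] w 0.055
x [-0.008 -0.003  1.   ] y [-0.925 -0.379 -0.008] z [ 0.379 -0.925 -0.   ]
-35 [ 0.712 -0.184  0.32 ] (array([-0.  ,  0.44, -0.79, -1.23, -0.61]), 0.0)
shift [ 0.1009  0.1158 -0.0041] turn [-0.31  0.39 32.7 ] | 32.7
10 [0.765 0.056 0.32 ] (array([ 0.  ,  0.44, -0.79, -1.23,  0.17]), 0.0)
shift [0.053  0.2391 0.    ] turn [ 0.  0. 45.] | 45.0
45 [0.676 0.226 0.32 ] (array([ 0.  ,  0.44, -0.79, -1.23,  0.78]), 0.0)
shift [-0.0889  0.1707  0.    ] turn [ 0. -0. 35.] | 35.0
72 [0.525 0.303 0.3  ] (array([-0.  ,  0.48, -0.86, -1.34,  1.26]), 0.0)
shift [-0.1512  0.0765 -0.02  ] turn [ 0.  0. 27.] | 27.0
```

```bash
python3 -m jog '[[[0.025,0.025,0,0,0,6,255],[0.05,0.05,0,0,0,12,255],[0.075,0.08,0,0,0,20,255],[0.1,0.115,0,0,0,27,255],[0.12,0.15,0,0,0,33,255],[0.13,0.19,0,0,0,40,255],[0.14,0.23,0,0,0,47,255],[0.15,0.27,0,0,0,54,255],[0.155,0.31,0,0,0,61,255],[0.155,0.34,0,0,0,67,255]]]'
python3 -m jog '[[[-0.005,0.03,0,0,0,6,255],[-0.02,0.06,0,0,0,13,255],[-0.035,0.09,0,0,0,20,255],[-0.055,0.12,0,0,0,27,255],[-0.08,0.15,0,0,0,34,255],[-0.105,0.18,0,0,0,41,255],[-0.14,0.2,0,0,0,48,255],[-0.17,0.22,0,0,0,54,255],[-0.2,0.24,0,0,0,60,255],[-0.22,0.25,0,0,0,66,255]]]'
python3 -m jog '[[[-0.01,0.01,0,0,0,5,255],[-0.021,0.012,-0.01,0,0,6.5,255],[-0.021,0.012,-0.02,0,0,6.5,255],[-0.021,0.012,-0.02,0,0,6.5,255]]]'
python3 - <<'E'
from h import *
st(); z=hor(72).as_matrix()[:,2]; go(np.array([.517,.278,.2])+.026*z,hor(72,True))
i=np.hstack([bot.camera("scene")[50:300,250:500],bot.camera("top")[170:420,80:330]]); cv2.imwrite("pics/w4.png",cv2.resize(i,None,fx=1.6,fy=1.6,interpolation=2))
E
```

```text
clock: 9.77
eef_pos: [0.766, 0.0438, 0.3231]
tool_rot: [0.708, -0.007, 0.706, -0.004]
ft_force: [0.8, -0.9, -2.7]
grip_width: 0.055
clock: 10.6
eef_pos: [0.5425, 0.292, 0.3237]
tool_rot: [0.599, 0.377, 0.589, -0.39]
ft_force: [0.6, 0.0, -1.1]
grip_width: 0.055
clock: 10.93
eef_pos: [0.5249, 0.3026, 0.303]
tool_rot: [0.578, 0.408, 0.568, -0.421]
ft_force: [0.1, 1.0, -2.0]
grip_width: 0.0554
t 10.93 q [-1.000e-03  4.670e-01 -8.620e-01 -1.326e+00  1.255e+00 -3.120e+00] p [0.5249 0.3026 0.303 ] F [ 0.1  1.  -2. ] w 0.0554
x [ 0.022 -0.007  1.   ] y [ 0.95  -0.312 -0.023] z [ 0.312  0.95  -0.001]
shift [ 1.00e-04  1.00e-04 -1.03e-01] turn [-0.39 -1.28  0.2 ] | 1.4
```

View pics/w4.png

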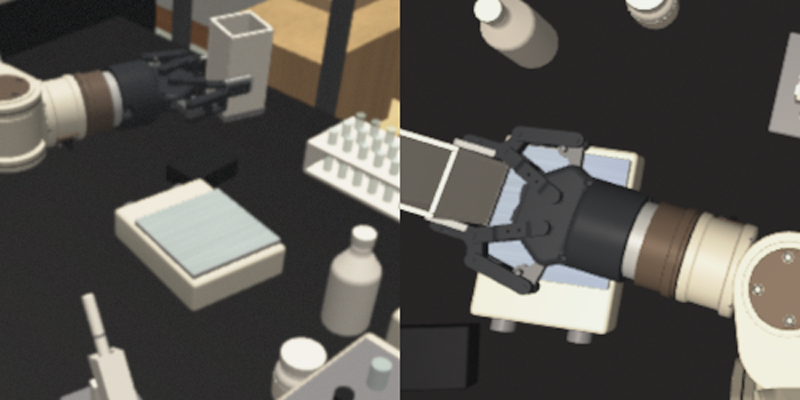

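Run:
```python
from h import *
o=bot.get_obs()["eef_pos"]; z=hor(72).as_matrix()[:,2]; y=np.array([.95,-.312,0])
e=onz("top",((443-400)/1.6+80,183/1.6+170),.365); print("near edge rel tcp along/across",(e-o)[:2]@z[:2],(e-o)[:2]@y[:2])
o1,d=ray("scene",(240/1.6+250,26/1.6+50)); p=onz("scene",(400,66.2),.365); print("mouth",p,(p-o)[:2]@z[:2],(p-o)[:2]@y[:2])
```

```text
near edge rel tcp along/across -0.04925839526187372 -0.0015407816901647233
mouth [0.52126124 0.27538386 0.365     ] -0.027181561247952093 0.004628883499162874
```

```bash
python3 -m jog '[[[0,0,-0.035,-0.2,-0.6,0.2,255],[0,0,-0.07,-0.4,-1.2,0.2,255],[0,0,-0.1,-0.4,-1.2,0.2,255],[0,0,-0.13,-0.4,-1.2,0.2,255],[0,0,-0.15,-0.4,-1.2,0.2,255],[0,0,-0.165,-0.4,-1.2,0.2,255],[0,0,-0.175,-0.4,-1.2,0.2,255],[0,0,-0.18,-0.4,-1.2,0.2,255],[0,0,-0.18,-0.4,-1.2,0.2,255]]]'
python3 -c "
from h import *
st()"
```

```text
clock: 11.78
eef_pos: [0.5257, 0.3026, 0.1252]
tool_rot: [0.571, 0.416, 0.573, -0.415]
ft_force: [-0.4, -0.7, -2.9]
grip_width: 0.0553
t 11.78 q [-2.000e-03  1.006e+00 -8.210e-01 -1.831e+00  1.259e+00 -3.141e+00] p [0.5257 0.3026 0.1252] F [-0.4 -0.7 -2.9] w 0.0553
x [-0.004 -0.     1.   ] y [ 0.951 -0.309  0.003] z [0.309 0.951 0.001]
```

```bash
python3 -m jog '[[[0,0,-0.004,0.2,0.6,0,255],[0,0,-0.008,0.2,0.6,0,255],[0,0,-0.012,0.2,0.6,0,255],[0,0,-0.014,0.2,0.6,0,255],[0,0,-0.0145,0.2,0.6,0,255],[0,0,-0.0145,0.2,0.6,0,255]]]'
python3 - <<'E'
from h import *
st()
i=np.hstack([bot.camera("scene")[100:270,290:460],bot.camera("top")[220:390,90:260]]); cv2.imwrite("pics/w5.png",cv2.resize(i,None,fx=2.3,fy=2.3,interpolation=2))
E
```

```text
clock: 12.28
eef_pos: [0.5255, 0.3026, 0.1119]
tool_rot: [0.573, 0.413, 0.571, -0.418]
ft_force: [-0.6, 0.5, -1.1]
grip_width: 0.0554
t 12.28 q [-2.000e-03  1.044e+00 -8.080e-01 -1.859e+00  1.259e+00 -3.129e+00] p [0.5255 0.3026 0.1119] F [-0.6  0.5 -1.1] w 0.0554
x [ 0.005 -0.004  1.   ] y [ 0.951 -0.309 -0.006] z [0.309 0.951 0.002]
```

View pics/w5.png

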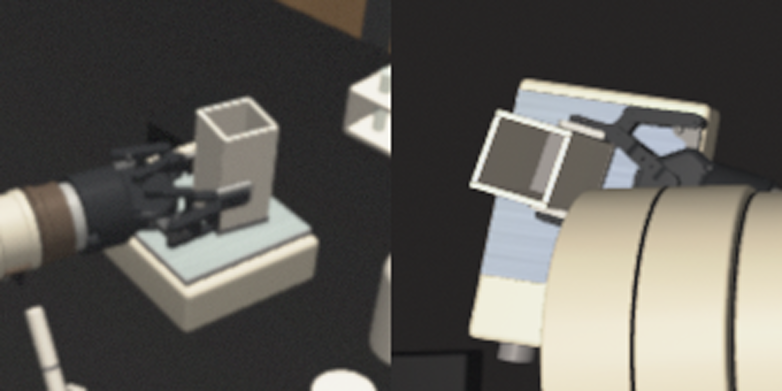

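The pot is upright over the middle of the plate, a few mm above it. Next I'll lower it gently onto the plate.

```bash
python3 -m jog '[[[0,0,-0.001,0,0,0,255],[0,0,-0.002,0,0,0,255],[0,0,-0.002,0,0,0,255]]]';python3 -m jog '[[[0,0,-0.001,0,0,0,255],[0,0,-0.002,0,0,0,255],[0,0,-0.002,0,0,0,255]]]'
```

```text
clock: 12.63
eef_pos: [0.5255, 0.3026, 0.1097]
tool_rot: [0.573, 0.413, 0.571, -0.418]
ft_force: [0.2, 0.4, -1.9]
grip_width: 0.0554
clock: 12.88
eef_pos: [0.5255, 0.3026, 0.108]
tool_rot: [0.572, 0.414, 0.572, -0.418]
ft_force: [-0.8, -0.5, 0.8]
grip_width: 0.0554
```

```bash
python3 -m jog '[[[0,0,-0.001,0,0,0,255],[0,0,-0.001,0,0,0,255]]]';python3 -m jog '[[[0,0,0,0,0,0,80],[0,0,0,0,0,0,60],[0,0,0,0,0,0,40],[0,0,0,0,0,0,20],[0,0,0,0,0,0,0],[0,0,0,0,0,0,0],[0,0,0,0,0,0,0]]]'
python3 - <<'E'
from h import *
import fit
st()
z=hor(72).as_matrix()[:,2]; p=bot.get_obs()["eef_pos"]
for k in(.04,.08,.12,.16): print(k,fit.ik(p-k*z,z,(0,1,-.8,-1.8,1.25)))
for u in(.05,.1): print(u,fit.ik(p+[0,0,u],z,(0,1,-.8,-1.8,1.25)))
E
```

```text
clock: 13.05
eef_pos: [0.5254, 0.3027, 0.1079]
tool_rot: [0.572, 0.414, 0.572, -0.417]
ft_force: [-1.9, -1.3, 7.0]
grip_width: 0.0551
clock: 13.63
eef_pos: [0.5255, 0.3026, 0.1067]
tool_rot: [0.573, 0.413, 0.571, -0.418]
ft_force: [-0.7, 0.6, 0.3]
grip_width: 0.0855
t 13.63 q [-2.000e-03  1.058e+00 -8.030e-01 -1.868e+00  1.259e+00 -3.129e+00] p [0.5255 0.3026 0.1067] F [-0.7  0.6  0.3] w 0.0855
x [ 0.006 -0.004  1.   ] y [ 0.951 -0.309 -0.007] z [0.309 0.951 0.002]
0.04 (array([-0.09,  1.06, -0.83, -1.89,  1.35]), 0.0)
0.08 (array([-0.19,  1.07, -0.85, -1.92,  1.44]), 0.0046)
0.12 (array([-0.24,  1.09, -0.9 , -1.99,  1.44]), 0.0768)
0.16 (array([-0.3 ,  1.1 , -0.95, -1.99,  1.44]), 0.1514)
0.05 (array([-0.  ,  0.91, -0.85, -1.76,  1.26]), 0.0)
0.1 (array([-0.  ,  0.76, -0.87, -1.63,  1.26]), 0.0)
```

```bash
python3 -m jog '[[[0,0,0.02,0,0,0,0],[0,0,0.045,0,0,0,0],[0,0,0.07,0,0,0,0],[0,0,0.1,0,0,0,0],[0,0,0.13,0,0,0,0],[0,0,0.155,0,0,0,0],[0,0,0.18,0,0,0,0],[0,0,0.2,0,0,0,0],[0,0,0.21,0,0,0,0]]]'
cat >> h.py <<'E'
PSI=-13.8
def rodR(pitch=55,h=PSI): return hor(h,pitch=pitch)*R.from_euler("z",-90,degrees=True)
AX=-hor(PSI,pitch=55).as_matrix()[:,2]; TOP=np.array([.5867,-.0206,.159])
E
python3 - <<'E'
from h import *
import fit
st(); print("pot scene/top check")
im=bot.camera("top"); sc=bot.camera("scene"); cv2.imwrite("pics/t6.png",im); cv2.imwrite("pics/s6.png",sc)
m=((im.min(2)>200)).astype(np.uint8); m[:, :80]=0
for k,st_ in enumerate(cv2.connectedComponentsWithStats(m[200:400,80:260])[2]):
    if st_[4]>60: print(st_+[80,200,0,0,0])
c=()
for p,Rt in(([.45,.12,.33],rodR(30,20)),(TOP+.06*AX,rodR()),(TOP-.032*AX,rodR()),(TOP+.12*AX,rodR()),([.45,.1,.36],rodR(85,10)),([.517,.278,.32],rodR(90,30))):
    print(np.round(p,3),fit.ik(p,Rt.as_matrix()[:,2],(0,.3,-.5,0,.0))); c=go(p,Rt,*c)
i=np.hstack([sc[100:270,290:460],im[220:390,90:260]]); cv2.imwrite("pics/w6.png",cv2.resize(i,None,fx=2.3,fy=2.3,interpolation=2))
E
```

```text
clock: 14.38
eef_pos: [0.5253, 0.3026, 0.3198]
tool_rot: [0.572, 0.414, 0.573, -0.417]
ft_force: [-0.5, -0.2, -0.1]
grip_width: 0.0854
t 14.38 q [-2.000e-03  4.260e-01 -8.500e-01 -1.287e+00  1.259e+00 -3.129e+00] p [0.5253 0.3026 0.3198] F [-0.5 -0.2 -0.1] w 0.0854
x [ 0.001 -0.004  1.   ] y [ 0.951 -0.309 -0.002] z [0.309 0.951 0.003]
pot scene/top check
[   80   200   180   200 33851]
[199 264  28   7  80]
[126 269  30  38 141]
[220 314  10  12  83]
[254 324   6  19  62]
[ 125  346   87   31 1624]
[0.45 0.12 0.33] (array([ 0.13, -0.58, -0.89,  0.22,  0.19]), 0.0)
shift [-0.0754 -0.1826  0.0106] turn [ 46.66  84.53 -63.17] | 115.4
[ 0.553 -0.012  0.208] (array([ 0.08, -0.06, -0.55,  0.49, -0.18]), 0.0)
shift [ 0.1033 -0.1324 -0.1219] turn [ -1.37  25.32 -33.26] | 41.8
[ 0.605 -0.025  0.133] (array([ 0.04,  0.14, -0.57,  0.26, -0.16]), 0.0)
shift [ 0.0512 -0.0126 -0.0754] turn [0. 0. 0.] | 0.0
[ 0.52  -0.004  0.257] (array([ 0.12, -0.17, -0.51,  0.65, -0.2 ]), 0.0)
shift [-0.0847  0.0208  0.1245] turn [0. 0. 0.] | 0.0
[0.45 0.1  0.36] (array([ 0.22,  0.07,  0.17,  1.58, -0.  ]), 0.0)
shift [-0.0699  0.1042  0.1027] turn [ 1.   30.2  23.25] | 38.1
[0.517 0.278 0.32 ] (array([0.49, 0.41, 0.52, 1.67, 0.  ]), 0.0)
shift [ 0.067  0.178 -0.04 ] turn [-1.72  4.72 19.99] | 20.6
```

View pics/w6.png

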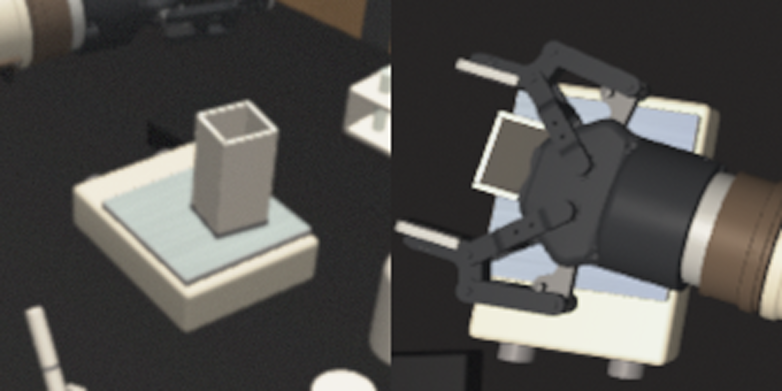

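The pot stands upright on the plate, clear of the fingers. Next, the rod.

```bash
python3 -m jog '[[[0,-0.02,0.03,2.3,4.2,-3.1,0],[-0.01,-0.04,0.04,4.6,8.4,-6.2,0],[-0.02,-0.06,0.04,7,12.6,-9.4,0],[-0.025,-0.08,0.04,9.3,16.9,-12.6,0],[-0.03,-0.09,0.04,11.6,21.1,-15.8,0],[-0.035,-0.1,0.04,14,25.3,-19,0],[-0.04,-0.12,0.04,16.3,29.5,-22.1,0],[-0.05,-0.13,0.03,18.7,33.8,-25.3,0],[-0.055,-0.14,0.03,21,38,-28.4,0],[-0.06,-0.15,0.02,23.3,42.2,-31.6,0]]]'
python3 -m jog '[[[-0.015,-0.03,0,23.3,42.2,-31.6,0],[-0.015,-0.03,0,23.3,42.2,-31.6,0],[-0.015,-0.03,0,23.3,42.2,-31.6,0],[-0.015,-0.03,0,23.3,42.2,-31.6,0],[-0.015,-0.03,0,23.3,42.2,-31.6,0],[-0.015,-0.03,0,23.3,42.2,-31.6,0],[-0.015,-0.03,0,23.3,42.2,-31.6,0],[-0.015,-0.03,0,23.3,42.2,-31.6,0],[-0.015,-0.03,0,23.3,42.2,-31.6,0]]]'
python3 - <<'E'
from h import *
st(); go(TOP+.06*AX,rodR())
E
```

```text
clock: 15.32
eef_pos: [0.4885, 0.142, 0.3635]
tool_rot: [0.746, -0.045, 0.472, -0.468]
ft_force: [0.5, 0.2, 0.2]
grip_width: 0.0854
clock: 16.07
eef_pos: [0.4748, 0.1141, 0.3667]
tool_rot: [0.718, -0.49, 0.267, -0.416]
ft_force: [0.0, -0.0, 0.7]
grip_width: 0.0856
t 16.07 q [ 0.032 -0.521 -0.758  0.33   0.315 -1.737] p [0.4748 0.1141 0.3667] F [ 0.  -0.   0.7] w 0.0856
x [ 0.376 -0.926 -0.025] y [-0.482 -0.173 -0.859] z [ 0.791  0.335 -0.511]
shift [ 0.0785 -0.1265 -0.1586] turn [ -3.2   24.47 -35.07] | 42.9
```

```bash
python3 -m jog '[[[0.02,-0.03,-0.03,-0.5,4.1,-5.8,80],[0.04,-0.06,-0.05,-1,8.2,-11.7,80],[0.06,-0.09,-0.08,-1.6,12.2,-17.5,80],[0.07,-0.11,-0.11,-2.1,16.3,-23.4,80],[0.078,-0.126,-0.14,-2.6,20.4,-29.2,80],[0.078,-0.126,-0.159,-3.2,24.5,-35.1,80],[0.078,-0.126,-0.159,-3.2,24.5,-35.1,80],[0.078,-0.126,-0.159,-3.2,24.5,-35.1,80]]]'
python3 - <<'E'
from h import *
st(); go(TOP+.06*AX,rodR()); go(TOP-.032*AX,rodR())
m=bot.camera_model("wrist"); print(proj("wrist",TOP),proj("wrist",TOP-.07*AX)); cv2.imwrite("pics/w7.png",bot.camera("wrist"))
E
```

```text
clock: 16.73
eef_pos: [0.5516, -0.0125, 0.2021]
tool_rot: [-0.59, 0.75, -0.235, 0.183]
ft_force: [-0.7, 0.2, 0.7]
grip_width: 0.0588
t 16.73 q [ 0.082 -0.05  -0.559  0.481 -0.182 -1.306] p [ 0.5516 -0.0125  0.2021] F [-0.7  0.2  0.7] w 0.0588
x [-0.236 -0.972  0.003] y [-0.8    0.193 -0.569] z [ 0.552 -0.136 -0.823]
shift [0.0016 0.0001 0.0061] turn [ 0.06 -0.37 -0.16] | 0.4
shift [ 0.0529 -0.0125 -0.0693] turn [ 0.06 -0.37 -0.16] | 0.4
[310.55316167 256.07776037] [311.89218859 221.79174446]
```

View pics/w7.png

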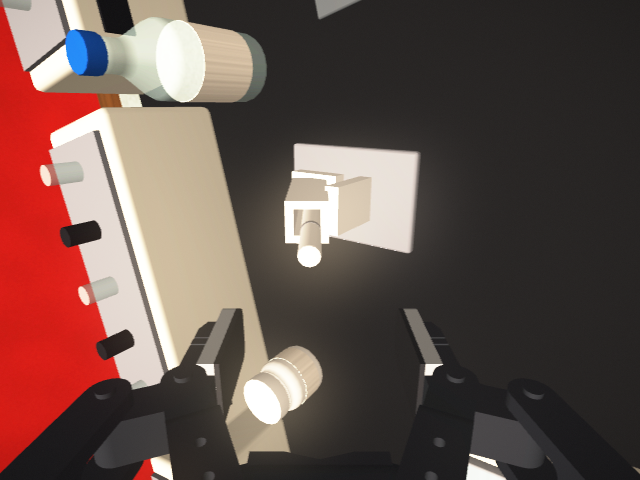

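The wrist view has the rod top at (309,257), against (310.6,256.1) predicted. I'll check that the jaws' centre line points at it.

Run:
```python
from h import *
o=bot.get_obs(); p=o["eef_pos"]; M=R.from_quat(o["tool_rot"]).as_matrix()
for d in(-.01,0,.06): print(d,proj("wrist",p+d*M[:,2]).round(1))
w=o["grip_width"]/2
for s in(-1,1): print(proj("wrist",p+s*w*M[:,1]-.0*M[:,2]).round(1))
q=(TOP-p); print("top in tool",(M.T@q).round(4)); print(bot.camera_model("wrist")["K"][0])
```

```text
-0.01 [319.7 312.2]
0 [319.7 301. ]
0.06 [319.6 252.7]
[252.4 301. ]
[387. 301.]
top in tool [-0.0009 -0.0041  0.0572]
[405.96439073   0.         319.09235774]
```

```bash
python3 -m jog '[[[0.0015,0,0.006,0,-0.4,0,80],[0.0015,0,0.006,0,-0.4,0,80]]]'
python3 - <<'E'
from h import *
st(); go(TOP-.032*AX,rodR()); o=bot.get_obs(); M=R.from_quat(o["tool_rot"]).as_matrix(); print((M.T@(TOP-o["eef_pos"])).round(4))
E
```

```text
clock: 16.95
eef_pos: [0.5537, -0.0136, 0.2136]
tool_rot: [-0.587, 0.75, -0.24, 0.189]
ft_force: [0.7, 1.0, 0.7]
grip_width: 0.0583
t 16.95 q [ 0.081 -0.065 -0.551  0.489 -0.184 -1.304] p [ 0.5537 -0.0136  0.2136] F [0.7 1.  0.7] w 0.0583
x [-0.239 -0.971 -0.002] y [-0.79   0.196 -0.581] z [ 0.565 -0.138 -0.814]
shift [ 0.0508 -0.0114 -0.0808] turn [0.02 0.56 0.05] | 0.6
[-0.0009  0.0043  0.064 ]
```

```bash
python3 -m jog '[[[0.001,0,-0.006,0,0.5,0,80],[0.01,-0.002,-0.02,0,0.5,0,80],[0.021,-0.005,-0.036,0,0.5,0,80],[0.032,-0.007,-0.052,0,0.5,0,80],[0.042,-0.01,-0.067,0,0.5,0,80],[0.051,-0.0115,-0.08,0,0.5,0,80],[0.051,-0.0115,-0.08,0,0.5,0,80],[0.051,-0.0115,-0.08,0,0.5,0,80]]]'
python3 -m jog '[[[0,0,0,0,0,0,150],[0,0,0,0,0,0,255],[0,0,0,0,0,0,255],[0,0,0,0,0,0,255],[0,0,0,0,0,0,255],[0,0,0,0,0,0,255],[0,0,0,0,0,0,255]]]'
python3 - <<'E'
from h import *
st(); print((.1*AX).round(4))
E
```

```text
clock: 17.62
eef_pos: [0.6037, -0.025, 0.1311]
tool_rot: [-0.588, 0.751, -0.236, 0.183]
ft_force: [-0.8, 0.4, 0.2]
grip_width: 0.0589
clock: 18.2
eef_pos: [0.6049, -0.0244, 0.133]
tool_rot: [-0.588, 0.751, -0.237, 0.185]
ft_force: [-4.0, 1.1, 6.1]
grip_width: 0.0112
t 18.2 q [ 0.046  0.143 -0.571  0.267 -0.164 -1.333] p [ 0.6049 -0.0244  0.133 ] F [-4.   1.1  6.1] w 0.0112
x [-0.239 -0.971  0.001] y [-0.796  0.196 -0.573] z [ 0.556 -0.138 -0.82 ]
[-0.0557  0.0137  0.0819]
```

```bash
python3 -m jog '[[[-0.006,0.0015,0.008,0,0,0,255],[-0.012,0.003,0.0175,0,0,0,255],[-0.019,0.005,0.028,0,0,0,255],[-0.026,0.0065,0.038,0,0,0,255],[-0.033,0.008,0.049,0,0,0,255],[-0.04,0.01,0.059,0,0,0,255],[-0.047,0.0115,0.069,0,0,0,255],[-0.054,0.013,0.079,0,0,0,255],[-0.061,0.015,0.09,0,0,0,255],[-0.061,0.015,0.09,0,0,0,255]]]'
python3 - <<'E'
from h import *
st(); sc=bot.camera("scene"); i=np.hstack([sc[170:360,220:400],cv2.resize(bot.camera("wrist"),(253,190))]); cv2.imwrite("pics/w8.png",cv2.resize(i,None,fx=1.8,fy=1.8,interpolation=2))
E
```

```text
clock: 19.03
eef_pos: [0.5431, -0.0092, 0.224]
tool_rot: [-0.588, 0.751, -0.237, 0.185]
ft_force: [0.5, 0.6, -0.1]
grip_width: 0.0108
t 19.03 q [ 0.095 -0.092 -0.539  0.541 -0.191 -1.292] p [ 0.5431 -0.0092  0.224 ] F [ 0.5  0.6 -0.1] w 0.0108
x [-0.239 -0.971  0.   ] y [-0.796  0.196 -0.573] z [ 0.557 -0.137 -0.819]
```

View pics/w8.png

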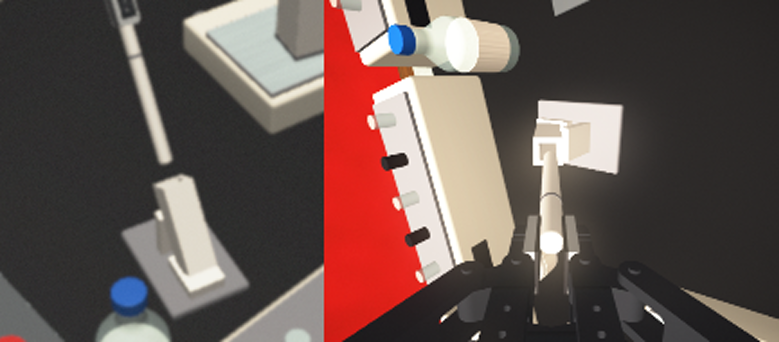

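The rod is gripped and clear of the tube, with the scene view showing a gap below its lower end. That was my 12th picture, so further checks are numeric. First I'll triangulate the rod's end.

Run:
```python
from h import *
import fit
o=bot.get_obs(); p=o["eef_pos"]; M=R.from_quat(o["tool_rot"]).as_matrix()
for d in(-.04,-.03,-.02,.128): print(d,"wrist",proj("wrist",p+d*M[:,2]).round(0),"scene",proj("scene",p+d*M[:,2]).round(0))
q,g=two(ray("scene",(311.7,258.9)),ray("wrist",(313.5,222))); print("low end",q,g,"in tool",(M.T@(q-p)).round(4))
# scene: white rod pixels between rows, centre line
im=cv2.cvtColor(bot.camera("scene"),cv2.COLOR_BGR2GRAY)
for v in range(186,266,6):
    u=np.where(im[v,280:330]>120)[0]; print(v,(u.min()+280,u.max()+280,len(u)) if len(u) else None)
# axis prediction at rows
for d in(.02,.06,.1,.128): print(proj("scene",p+d*M[:,2]).round(1))
```

```text
-0.04 wrist [320. 355.] scene [286. 172.]
-0.03 wrist [320. 339.] scene [288. 177.]
-0.02 wrist [320. 325.] scene [290. 182.]
0.128 wrist [319. 220.] scene [312. 261.]
low end [ 0.61482522 -0.02799156  0.12307833] 0.0013753607332030616 in tool [ 0.0007 -0.0041  0.1234]
186 (np.int64(287), np.int64(329), 14)
192 (np.int64(288), np.int64(329), 9)
198 (np.int64(290), np.int64(297), 8)
204 (np.int64(292), np.int64(299), 8)
210 (np.int64(294), np.int64(300), 7)
216 (np.int64(295), np.int64(302), 8)
222 (np.int64(297), np.int64(304), 8)
228 (np.int64(299), np.int64(306), 8)
234 (np.int64(301), np.int64(307), 7)
240 (np.int64(302), np.int64(309), 8)
246 (np.int64(304), np.int64(311), 8)
252 (np.int64(306), np.int64(313), 8)
258 (np.int64(308), np.int64(314), 7)
264 None
[295.9 204. ]
[302.  225.3]
[308.1 246.2]
[312.3 260.7]
```

```bash
python3 -m jog '[[[-0.02,0.005,0.03,0,0,0,255],[-0.035,0.015,0.06,0,3,2.5,255],[-0.05,0.03,0.09,0,7,6,255],[-0.065,0.045,0.12,0.5,12,10,255],[-0.08,0.06,0.15,0.5,17,13,255],[-0.09,0.07,0.165,1,22,17,255],[-0.093,0.08,0.17,1,26,20,255],[-0.093,0.09,0.17,1,30,23,255],[-0.093,0.09,0.17,1,30.2,23.2,255],[-0.093,0.09,0.17,1,30.2,23.2,255]]]'
python3 - <<'E'
from h import *
st()
im=bot.camera("top"); cv2.imwrite("pics/t9.png",im); g=im.min(2)
P=np.array([.518,.279])
# brightness around the pot mouth, and bright rim rectangle
m=(g>195).astype(np.uint8); c=proj("top",[*P,.17]); x,y=int(c[0]),int(c[1]); print("pred mouth px",c.round(1))
s=m[y-30:y+30,x-30:x+30]; n,l,stt,_=cv2.connectedComponentsWithStats(s,connectivity=8)
for k in range(1,n):
    if stt[k,4]>50:
        W=np.array([onz("top",(a+x-30,b+y-30),.17)[:2]*1e3 for b,a in np.argwhere(l==k)],np.float32); r=cv2.minAreaRect(W); print(stt[k],np.round(r[0],1),np.round(r[1],1),round(r[2],1))
for Rt,p in((rodR(90,30),[.517,.279,.34]),(rodR(90,30),[.517,.279,.2])): go(p,Rt)
E
```

```text
clock: 20.02
eef_pos: [0.4515, 0.0804, 0.3893]
tool_rot: [0.765, -0.643, 0.027, -0.03]
ft_force: [0.9, -0.2, -1.6]
grip_width: 0.0112
t 20.02 q [ 0.178  0.083  0.258  1.666 -0.003 -1.565] p [0.4515 0.0804 0.3893] F [ 0.9 -0.2 -1.6] w 0.0112
x [ 0.172 -0.985  0.003] y [-0.982 -0.172 -0.08 ] z [ 0.08   0.011 -0.997]
pred mouth px [148.4 288.4]
[ 17   0  43  32 669] [549.1 262.7] [66.  51.9] 65.1
shift [ 0.0662  0.1989 -0.0497] turn [-1.45  4.48 20.11] | 20.7
shift [ 0.0662  0.1989 -0.1897] turn [-1.45  4.48 20.11] | 20.7
```

Run:
```python
from h import *
im=cv2.imread("pics/t9.png").astype(int)
print(im[288,110:190:3].tolist())
m=((im.min(2)>185)&(im[...,0]-im[...,2]<12)).astype(np.uint8); m[:255]=0;m[325:]=0;m[:,:120]=0;m[:,182:]=0
n,l,stt,_=cv2.connectedComponentsWithStats(m,connectivity=8)
for k in range(1,n):
    if stt[k,4]>25:
        W=np.array([onz("top",(a,b),.17)[:2]*1e3 for b,a in np.argwhere(l==k)],np.float32); r=cv2.minAreaRect(W); print(stt[k],np.round(r[0],1),np.round(r[1],1),round(r[2],1))
```

```text
[[127, 147, 157], [120, 138, 147], [111, 127, 135], [101, 116, 123], [92, 105, 111], [83, 94, 99], [81, 91, 97], [81, 92, 98], [80, 91, 97], [81, 92, 98], [80, 91, 97], [80, 91, 97], [80, 91, 98], [81, 91, 98], [80, 91, 98], [81, 91, 98], [80, 91, 97], [88, 98, 104], [243, 244, 243], [99, 108, 114], [99, 109, 115], [98, 108, 114], [98, 108, 113], [99, 107, 113], [99, 107, 114], [101, 108, 113], [223, 213, 203]]
[146 255  36  10 171] [564.7 255.7] [58.3  7.8] 80.4
[135 268  35  22 149] [537.  273.7] [56.3 20.7] 65.1
```

Run:
```python
from h import *
im=cv2.imread("pics/t9.png").astype(int)
m=((im.min(2)>185)&(im[...,0]-im[...,2]<12))[268:295,120:182]
W=np.array([onz("top",(a+120,b+268),.17)[:2] for b,a in np.argwhere(m)])
for t in(-18,72):
    d=np.array([np.cos(np.radians(t)),np.sin(np.radians(t))]); v=W@d; c=np.array([.518,.279])@d; print(t,"pred ctr",c.round(4),"range",(v.min()-c).round(4),(v.max()-c).round(4))
```

```text
-18 pred ctr 0.4064 range 0.0063 0.0275
72 pred ctr 0.4254 range -0.0263 0.0295
```

The pot's rim agrees with the predicted centre to within 2 mm. Now I'll carry the rod over the pot and lower it in.

```bash
python3 -m jog '[[[0.015,0.035,-0.01,-0.3,0.8,4,255],[0.03,0.07,-0.02,-0.6,1.6,8,255],[0.04,0.105,-0.03,-0.9,2.4,12,255],[0.05,0.14,-0.035,-1.2,3.2,16,255],[0.06,0.175,-0.04,-1.4,4.4,20,255],[0.066,0.199,-0.05,-1.4,4.5,20,255],[0.066,0.199,-0.05,-1.4,4.5,20,255],[0.066,0.199,-0.05,-1.4,4.5,20,255]]]'
python3 - <<'E'
from h import *
st(); p=bot.get_obs()["eef_pos"]; M=R.from_quat(bot.get_obs()["tool_rot"]).as_matrix(); go([.5165,.28,.34],rodR(90,30)); print("pred end",p+M@[0,-.003,.126])
b=cv2.cvtColor(bot.camera("scene"),cv2.COLOR_BGR2GRAY)
c=proj("scene",p+.1*M[:,2]); print(c)
for d in(.05,.08,.1,.12,.13): 
    u,v=proj("scene",p+d*M[:,2]); r=b[int(v),int(u)-12:int(u)+13]; print(d,u.round(1),v.round(1),r[::2].tolist())
E
```

```text
clock: 20.73
eef_pos: [0.5156, 0.2797, 0.3397]
tool_rot: [0.866, -0.5, -0.001, 0.0]
ft_force: [-1.0, -0.3, 0.3]
grip_width: 0.0116
t 20.73 q [ 4.970e-01  4.210e-01  5.790e-01  1.729e+00  1.000e-03 -1.598e+00] p [0.5156 0.2797 0.3397] F [-1.  -0.3  0.3] w 0.0116
x [ 0.5   -0.866 -0.001] y [-0.866 -0.5    0.001] z [-0.001  0.001 -1.   ]
shift [0.0009 0.0003 0.0003] turn [-0.03 -0.06 -0.01] | 0.1
pred end [0.51807825 0.28131185 0.21367952]
[394.15937112 123.72697046]
0.05 396.1 101.3 [38, 37, 36, 42, 65, 121, 131, 127, 72, 38, 38, 38, 39]
0.08 394.9 114.9 [39, 42, 34, 39, 45, 99, 130, 132, 112, 41, 41, 34, 39]
0.1 394.2 123.7 [38, 39, 38, 40, 55, 117, 131, 128, 74, 42, 39, 40, 39]
0.12 393.4 132.3 [41, 40, 37, 43, 47, 111, 132, 129, 85, 43, 39, 41, 42]
0.13 393.0 136.5 [40, 39, 40, 42, 44, 94, 124, 116, 58, 35, 38, 42, 39]
```

```bash
python3 -m jog '[[[0.001,0,-0.02,0,0,0,255],[0.001,0,-0.04,0,0,0,255],[0.001,0,-0.06,0,0,0,255],[0.001,0,-0.08,0,0,0,255],[0.001,0,-0.1,0,0,0,255],[0.001,0,-0.115,0,0,0,255],[0.001,0,-0.13,0,0,0,255],[0.001,0,-0.136,0,0,0,255],[0.001,0,-0.136,0,0,0,255]]]'
python3 -m jog '[[[0,0,-0.003,0,0,0,255],[0,0,-0.006,0,0,0,255],[0,0,-0.006,0,0,0,255]]]'
python3 -m jog '[[[0,0,-0.002,0,0,0,255],[0,0,-0.004,0,0,0,255],[0,0,-0.004,0,0,0,255]]]'
```

```text
clock: 21.53
eef_pos: [0.5165, 0.2774, 0.2051]
tool_rot: [0.865, -0.501, -0.0, -0.001]
ft_force: [-0.1, 0.0, -0.4]
grip_width: 0.0114
clock: 21.78
eef_pos: [0.5177, 0.2792, 0.2001]
tool_rot: [0.866, -0.501, 0.0, -0.002]
ft_force: [-0.8, 0.1, -0.9]
grip_width: 0.0112
clock: 22.03
eef_pos: [0.5173, 0.2794, 0.1952]
tool_rot: [0.866, -0.5, -0.0, -0.001]
ft_force: [-0.2, 0.0, -0.4]
grip_width: 0.0113
```

```bash
python3 -m jog '[[[0,0,-0.001,0,0,0,255],[0,0,-0.002,0,0,0,255],[0,0,-0.002,0,0,0,255]]]'; python3 -m jog '[[[0,0,-0.001,0,0,0,255],[0,0,-0.002,0,0,0,255],[0,0,-0.002,0,0,0,255]]]'
```

```text
clock: 22.28
eef_pos: [0.5173, 0.2793, 0.1932]
tool_rot: [0.866, -0.5, -0.0, -0.001]
ft_force: [0.1, -0.2, -1.2]
grip_width: 0.0115
clock: 22.53
eef_pos: [0.5178, 0.2796, 0.1921]
tool_rot: [0.866, -0.5, 0.0, -0.002]
ft_force: [-0.3, 0.4, 2.7]
grip_width: 0.0112
```

```bash
python3 -m jog '[[[0,0,0,0,0,0,180],[0,0,0,0,0,0,120],[0,0,0,0,0,0,60],[0,0,0,0,0,0,0],[0,0,0,0,0,0,0],[0,0,0,0,0,0,0]]]'; python3 -m jog '[[[0,0,0.02,0,0,0,0],[0,0,0.05,0,0,0,0],[0,0,0.085,0,0,0,0],[0,0,0.12,0,0,0,0],[0,0,0.15,0,0,0,0],[0,0,0.18,0,0,0,0],[0,0,0.18,0,0,0,0]]]'
python3 -m jog '[[[-0.02,-0.035,0,0,0,0,0],[-0.04,-0.07,0,0,0,0,0],[-0.06,-0.1,0,0,0,0,0],[-0.08,-0.13,0,0,0,0,0],[-0.1,-0.16,0,0,0,0,0],[-0.12,-0.19,0,0,0,0,0],[-0.13,-0.22,0,0,0,0,0],[-0.13,-0.22,0,0,0,0,0]]]'
python3 - <<'E'
from h import *
st()
T=bot.camera("top").astype(int); S=bot.camera("scene").astype(int); cv2.imwrite("pics/t10.png",T);cv2.imwrite("pics/s10.png",S)
m=((T.min(2)>185)&(T[...,0]-T[...,2]<12)).astype(np.uint8); s=m[240:330,115:185]
print("\n".join("".join(".#"[v] for v in r) for r in s[10:75]))
d=np.abs(S-cv2.imread("pics/s6.png").astype(int)).max(2)>35; s=d[70:180,350:440]; a=np.argwhere(s)+[70,350]; print("new in scene vs before rod: rows",a.min(0),a.max(0))
for v in range(70,180,5):
    u=np.where(d[v,350:440])[0]+350; print(v,(u.min(),u.max(),len(u)) if len(u) else None)
print("mouth ctr scene",proj("scene",[.518,.28,.17]))
E
```

```text
clock: 23.03
eef_pos: [0.5173, 0.2793, 0.1913]
tool_rot: [0.866, -0.5, -0.0, -0.001]
ft_force: [0.2, 0.1, 0.2]
grip_width: 0.0819
clock: 23.62
eef_pos: [0.5188, 0.2801, 0.3786]
tool_rot: [0.866, -0.5, 0.003, -0.006]
ft_force: [-0.4, -0.1, 0.3]
grip_width: 0.0853
clock: 24.28
eef_pos: [0.3849, 0.0556, 0.3722]
tool_rot: [0.865, -0.503, 0.001, -0.001]
ft_force: [0.4, 0.8, -0.1]
grip_width: 0.0854
t 24.28 q [ 0.143  0.002  0.132  1.699  0.    -1.945] p [0.3849 0.0556 0.3722] F [ 0.4  0.8 -0.1] w 0.0854
x [ 0.495 -0.869  0.001] y [-0.869 -0.495 -0.002] z [ 0.002  0.001 -1.   ]
......................................................................
......................................................................
......................................................................
......................................................................
......................................................................
.................................###..................................
................................###########...........................
........................
[... 4093 characters left out ...]

new in scene vs before rod: rows [ 71 353] [147 408]
70 None
75 (np.int64(356), np.int64(385), 17)
80 (np.int64(368), np.int64(384), 17)
85 (np.int64(378), np.int64(379), 2)
90 None
95 (np.int64(390), np.int64(403), 14)
100 (np.int64(357), np.int64(408), 4)
105 (np.int64(360), np.int64(362), 3)
110 None
115 None
120 None
125 None
130 (np.int64(391), np.int64(398), 8)
135 (np.int64(391), np.int64(397), 7)
140 (np.int64(391), np.int64(397), 7)
145 (np.int64(392), np.int64(395), 4)
150 None
155 None
160 None
165 None
170 None
175 None
mouth ctr scene [392.51655444 153.2225052 ][ WARN:0@1.617] global loadsave.cpp:1063 imwrite_ Unsupported depth image for selected encoder is fallbacked to CV_8U.
```

Run:
```python
from h import *
q,g=two(ray("top",(135.5,286)),ray("scene",(394.5,130))); print("rod top",q.round(4),g.round(4)); print(onz("top",(135.5,286),.222))
# rest check: two pictures
import numpy as np
A=cv2.imread("pics/t10.png").astype(int); T=bot.camera("top").astype(int); print("still: changed px near pot",(np.abs(T-A)[240:330,115:185].max(2)>40).sum())
B=cv2.imread("pics/top0.png").astype(int)
for n,(u,v) in dict(beaker=(485,338),blue=(425,145),red=(485,158),jar=(235,165),white=(140,178)).items(): print(n,(np.abs(T-B)[v-8:v+8,u-8:u+8].max(2)>40).sum())
st()
```

```text
rod top [0.5181 0.2783 0.2265] 0.0019
[0.51794518 0.27921023 0.222     ]
still: changed px near pot 26
beaker 0
blue 0
red 0
jar 0
white 0
t 24.43 q [ 0.15   0.008  0.136  1.697  0.003 -1.943] p [0.3875 0.0592 0.3715] F [ 0.2 -0.4 -0.3] w 0.0856
x [ 0.498 -0.867 -0.002] y [-0.867 -0.498 -0.003] z [ 0.002  0.003 -1.   ]
```

```bash
python3 -m jog '[[[0,0,0,0,0,0,0],[0,0,0,0,0,0,0],[0,0,0,0,0,0,0],[0,0,0,0,0,0,0],[0,0,0,0,0,0,0],[0,0,0,0,0,0,0],[0,0,0,0,0,0,0],[0,0,0,0,0,0,0],[0,0,0,0,0,0,0]]]'
python3 - <<'E'
from h import *
A=cv2.imread("pics/t10.png").astype(int)
m=lambda T:((T.min(2)>185)&(T[...,0]-T[...,2]<12))[270:292,131:142]
for k in range(2):
    T=bot.camera("top").astype(int); print("rod top centroid",(np.argwhere(m(T)).mean(0)+[270,131]).round(2),(np.argwhere(m(A)).mean(0)+[270,131]).round(2),(np.abs(T-A)[240:330,115:185].max(2)>40).sum())
    A=T
print(bot.job_done()); st()
E
```

```text
clock: 25.18
eef_pos: [0.3874, 0.0594, 0.3714]
tool_rot: [0.866, -0.5, -0.0, -0.001]
ft_force: [0.5, 0.0, 1.1]
grip_width: 0.0859
rod top centroid [281.96 135.08] [282.1  135.12] 0
rod top centroid [281.99 134.78] [281.96 135.08] 16
the job is handed in; nothing more can be done
None
the job is handed in; nothing more can be done
```

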